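# Stir the polishing beads in the finishing bowl

## Task

Take the long stirrer with the round foot and lower its foot into the bowl of polishing beads, where the middle is clear, until it is close to the floor. Starting on the side of the bowl nearest the robot, sweep its foot through the ring of beads for two full wide turns, counter-clockwise seen from above, back to the near side, so that at least one steel ball ends well away from where it lay. Then lift it out and stand it upright on the bench, clear of the bowl, leaving the steel balls in the bowl.

Things in the scene. Friction and masses are not known exactly. Their poses are not given: they have to be found in the camera images.
- stirrer: Loose stirrer, upright on the bench: round steel foot 32 mm across (flat underside 28 mm, 18 mm high with its cone), 12 mm steel stem, round wooden handle 22 mm thick from 115 to 195 mm (top) above the underside. About 0.22 kg, heaviest at the foot. Origin: centre of the underside; z up the stem. Not the shorter (116 mm) press block with a square foot.
- bowl: Round open steel bowl fixed to the bench: 62 mm tall, rim 182 mm across, wall 4 mm, flat floor 6 mm above the bench and 168 mm across; thin 206 mm flange. Origin: centre of underside, on the bench; axes as the world's: -x is the near side, +y the robot's left. Stir with the foot's centre 36 to 43 mm from the bowl's and its underside 2 to 10 mm above the floor.
- ball_a_center (a point): First ball: centre of one of two like steel balls, 24 mm across, 55 g, rolling freely in the bowl among six smaller white ceramic beads (20 mm). At the start all eight lie one deep, in any order, in a loose ring about 45 mm from the bowl's centre; the middle is clear to a radius of about 29 mm. All are polished and slippery.
- ball_b_center (a point): Second ball: centre of one of two like steel balls, 24 mm across, 55 g, rolling freely in the bowl among six smaller white ceramic beads (20 mm). At the start all eight lie one deep, in any order, in a loose ring about 45 mm from the bowl's centre; the middle is clear to a radius of about 29 mm. All are polished and slippery.
There are look-alikes about, which are no part of the job. What is shaped like the part that bears ball_a_center but brown or green is not meant.

How it is judged:
By the outcome, as a careful person would: the job done as asked, in the order asked, and still so for the second after the job is handed in, with the robot touching nothing.
It also fails if it takes over 64 s, if anything falls off the work surface, if the arm or the gripper's body presses on something with over 40 N, if the wrist force passes 120 N, or if a joint passes its speed limit or range.

## Robot

A 6-joint arm with a two-finger parallel gripper is mounted at the origin on the work surface. World frame = base frame: x ahead of the robot, y to its left, z up, the work surface at z = 0. Lengths are in m, angles in rad, forces in N, time in s.
With the tool pointing down it reaches from about 0.375 to 0.975 m from the base axis. Payload 3.8 kg.
Tool frame: the origin (TCP) lies midway between the tips of the shut fingers; the grasp point (between the pads) lies 19 mm behind it; x points along the fingers, y is the direction in which the jaws open and shut, and the axes are right-handed (so a half turn about x gives the same grasp; the last joint's range is limited). The gripper opens to 88 mm and grips with 3 to 60 N. Pads are 18 mm wide; open, the fingers measure 123 mm over their backs; the gripper's body (75 mm by 187 mm) begins 45 mm behind the grasp point.
Start: joints at [1.285, 0.264, 1.604, -0, 1.274, -0.037], TCP at [0.166, 0.654, 0.239] pointing down, gripper open.
Joint ranges: [-2.63, 2.63], [-0.94, 2.18], [0.31, 2.57], [-1.31, 4.45], [0, 2.66], [-2.55, 2.55]. Speed limits (rad/s): [2.57, 2.57, 3.14, 3.14, 3.14, 3.14].

## Interface

Orientations are given as a rotation vector (axis times angle).
In Python, from cell import manip, inverse_kinematics, cams, order gives the robot as it stands. Calls block until the motion is done:
- manip.move_pose(position, orientation): joint-space move of the TCP to a pose.
- manip.move_linear(position, rate=0.15, rot=None): straight line of the TCP; rot=None keeps the orientation; rate is the mean speed in m/s.
- manip.set_joints(angles): joint-space move.
- manip.set_gripper(opening, force=None): finger opening in m; force is the grip in N (None keeps the last); returns when the fingers have stopped.
- manip.dwell(seconds).
- inverse_kinematics(position, orientation): joint angles nearest the present ones, or None.
- manip.state(): the state.
- cams.capture(name): name is "scene" or "side" or "wrist"; returns a dict with "image" (420x560x3 uint8, blue, green, red), "z_map" (420x560 float32, m along the optical axis (not along the pixel's ray), 0 where there is no reading), "intrinsics" (3x3 intrinsics, pixels), "position" and "orientation" of the camera in the world; the wrist camera has in their place "T_tool_cam" (4x4, takes a point from camera to tool coordinates, whose origin is the TCP and whose axes are the tool frame's). Camera axes: x right, y down, z forward; pixel columns grow to the right and rows downward; lengths in m; the calibration is good to about 2 mm. The wrist camera is an equidistant fisheye: a pixel r from the principal point sees the ray r / f radians off the axis. A picture is of the moment at which its call begins: read the wrist's pose just before it.
A pose or a line that the arm cannot do raises manip.IKError and nothing moves.
- order.close_job(): hands the job in, once; it reports no verdict.
The state is a dict: "clock": time; "joint_pos": joint angles; "joint_velocities": joint speeds; "tau": joint torques, N m; "tool_pos": TCP position; "tcp_rot": TCP orientation; "contact_force": force on the tool from outside, world axes, zero at the start; "moment": the same for the moment, N m; "gripper_width": finger opening in m.
Only numpy, scipy, OpenCV 4.12 (cv2) and the standard library are available. Lean on these libraries where they do the work, as an engineer would, in place of code of your own. Each camera call takes 0.05 s, during which the arm holds its last target. There are 200 camera calls.

## Working session

There is one attempt and no reset: what is moved stays moved. The work goes in short steps, each a Python script; the robot and the scene stay as the last script left them, time stands still between calls to the robot, and variables do not carry over. Pictures are saved under pics/ and viewed, about 8 in all and at most 12, crops included, and the job is handed in when it is done.

```bash
mkdir -p pics; ls
cat > h.py <<'E'
import numpy as np, cv2, pickle
from cell import manip, inverse_kinematics, cams, order
from scipy.spatial.transform import Rotation as R
def rotm(o):
    o=np.array(o,float)
    return o if o.shape==(3,3) else (R.from_rotvec(o).as_matrix() if o.size==3 else R.from_quat(o).as_matrix())
def cap(n,f=None):
    s=manip.state(); c=cams.capture(n); c['s']=s
    if n=='wrist':
        T=np.eye(4);T[:3,:3]=rotm(s['tcp_rot']);T[:3,3]=s['tool_pos'];T=T@c['T_tool_cam']
        c['Rm'],c['p']=T[:3,:3],T[:3,3]
    else: c['Rm'],c['p']=rotm(c['orientation']),np.array(c['position'])
    if f: cv2.imwrite('pics/'+f+'.png',c['image']); pickle.dump({k:v for k,v in c.items()},open('pics/'+f+'.pkl','wb'))
    return c
def cloud(c):
    K=c['intrinsics'];z=c['z_map'];v,u=np.mgrid[:z.shape[0],:z.shape[1]]
    P=np.stack([(u-K[0,2])/K[0,0]*z,(v-K[1,2])/K[1,1]*z,z],-1)@c['Rm'].T+c['p']
    P[z==0]=np.nan
    return P
def onplane(c,u,v,h):
    K=c['intrinsics'];d=c['Rm']@np.array([(u-K[0,2])/K[0,0],(v-K[1,2])/K[1,1],1])
    return c['p']+d*(h-c['p'][2])/d[2]
E
python3 - <<'E'
from h import *
for n in ('scene','side'):
    c=cap(n,n+'0'); print(n,c['intrinsics'],c['orientation'],c['p'],(c['z_map']>0).mean())
c=cams.capture('wrist');print(c['T_tool_cam'],c['intrinsics'],manip.state())
a,b=cv2.imread('pics/scene0.png'),cv2.imread('pics/side0.png')
E
```

```text
pics
scene [[537.32680565   0.         278.04895536]
 [  0.         537.32680565 205.79282146]
 [  0.           0.           1.        ]] [-1.8925244  -1.75211538  0.62281047] [ 1.16480758 -0.05599417  0.79065542] 0.9961734693877551
side [[518.21545317   0.         277.2009908 ]
 [  0.         518.21545317 216.44080525]
 [  0.           0.           1.        ]] [-2.22112814  0.82192816 -0.32721001] [ 0.19816825 -0.47853395  0.62187138] 0.9959098639455782
[[ 1.68812910e-03 -2.93835635e-01  9.55854471e-01 -1.46649132e-01]
 [ 9.99998369e-01  1.10917242e-03 -1.42512485e-03 -1.82281175e-04]
 [-6.41454954e-04  9.55855318e-01  2.93837028e-01 -7.61064874e-02]
 [ 0.00000000e+00  0.00000000e+00  0.00000000e+00  1.00000000e+00]] [[325.1922621    0.         278.02939087]
 [  0.         325.1922621  203.37162334]
 [  0.           0.           1.        ]] {'clock': 0.15, 'joint_pos': array([ 1.28511920e+00,  2.64568490e-01,  1.60504739e+00, -1.00843129e-05,
        1.27370197e+00, -3.68941461e-02]), 'joint_velocities': array([ 0.00032697, -0.00183719, -0.00491379,  0.00079813,  0.00014626,
        0.00099444]), 'tau': array([ 1.10512457e-05, -5.02843988e+01, -3.57470870e+01,  7.29412911e-02,
        2.49449367e-02, -8.63924288e-05]), 'tool_pos': array([0.16604862, 0.6536936 , 0.23768882]), 'tcp_rot': array([ 0.193966  ,  1.56222605, -0.19664897]), 'contact_force': array([-0.03315723,  0.21711901, -0.21571315]), 'moment': array([ 0.02742819, -0.0085605 ,  0.03675851]), 'gripper_width': 0.0880316454286096}
```

View pics/scene0.png

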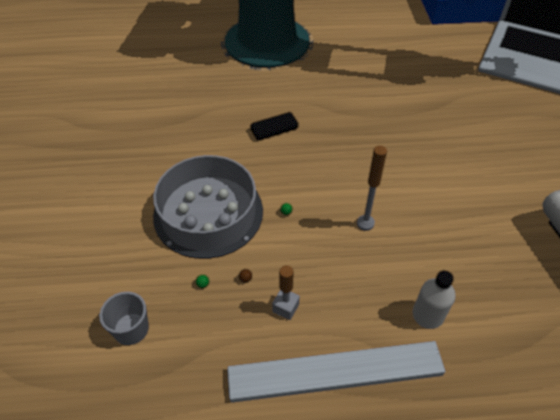

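View pics/side0.png

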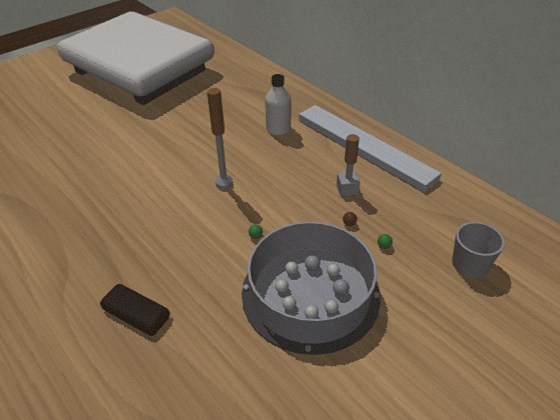

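The stirrer is the long one: its foot is at scene (366,223) and its handle top at (379,150); in side, (224,184) and (215,92). The piece at scene (287,300) / side (349,185) is short with a square foot, so it is the press block. The grey balls in the bowl are at scene (190,222) and (225,218), side (313,262) and (341,287). The green and brown balls are outside the bowl. Next I'll measure and take a crop to confirm.

Run:
```python
from h import *
from scipy.optimize import least_squares
C={n:pickle.load(open(f'pics/{n}0.pkl','rb')) for n in('scene','side')}
def tri(p):
    A=np.zeros((3,3));b=np.zeros(3);L=[]
    for n,(u,v) in p.items():
        c=C[n];K=c['intrinsics'];d=c['Rm']@np.array([(u-K[0,2])/K[0,0],(v-K[1,2])/K[1,1],1]);d/=np.linalg.norm(d)
        M=np.eye(3)-np.outer(d,d);A+=M;b+=M@c['p'];L.append((M,c['p']))
    x=np.linalg.solve(A,b);return x.round(4),[round(np.linalg.norm(M@(x-p)),4) for M,p in L]
print('top',tri({'scene':(379,150),'side':(215,92)}));print('foot',tri({'scene':(366,223),'side':(224,184)}))
for a in((313,262),(341,287)):
  for b in((190,222),(225,218)): print('ball',a,b,tri({'scene':b,'side':a}))
for n,c in C.items():
    P=cloud(c);
    m=(P[...,2]>.056)&(P[...,2]<.068)
    ft=np.array(tri({'scene':(366,223),'side':(224,184)})[0])
    b0=onplane(C['scene'],206,200,.03) 
    mm=m&(np.hypot(P[...,0]-b0[0],P[...,1]-b0[1])<.12)
    Q=P[mm]; 
    f=lambda x:np.hypot(Q[:,0]-x[0],Q[:,1]-x[1])-x[2]
    r=least_squares(f,[b0[0],b0[1],.09],loss='soft_l1',f_scale=.002);print(n,'rim',r.x,len(Q),'maxz',np.nanmax(Q[:,2]),'res',np.median(abs(f(r.x))))
    fl=(np.hypot(P[...,0]-r.x[0],P[...,1]-r.x[1])<.02);print(' floor z',np.median(P[...,2][fl]))
    near=np.hypot(P[...,0]-ft[0],P[...,1]-ft[1])<.035
    for lo,hi in((.003,.02),(.03,.1),(.12,.19),(.185,.21)):
        q=P[near&(P[...,2]>lo)&(P[...,2]<hi)];print('  stirrer',lo,len(q),q.mean(0).round(4),q.max(0).round(4))
    # bench
    hsv=cv2.cvtColor(c['image'],cv2.COLOR_BGR2HSV)
    print(' bench z',np.median(P[200:220,300:330,2]) )
s,d=C['scene']['image'],C['side']['image']
w=lambda i,x0,y0,x1,y1:cv2.resize(i[y0:y1,x0:x1],(400,400),interpolation=cv2.INTER_CUBIC)
cv2.imwrite('pics/crop1.png',np.hstack([w(s,280,140,440,320)[:, :],w(d,230,210,390,350)]))
```

```text
top (array([0.586 , 0.1417, 0.1917]), [np.float64(0.0005), np.float64(0.0005)])
foot (array([ 5.844e-01,  1.446e-01, -5.000e-04]), [np.float64(0.0012), np.float64(0.0012)])
ball (313, 262) (190, 222) (array([ 0.566 , -0.1502,  0.0354]), [np.float64(0.0267), np.float64(0.0267)])
ball (313, 262) (225, 218) (array([ 0.5671, -0.1125,  0.0189]), [np.float64(0.0012), np.float64(0.0012)])
ball (341, 287) (190, 222) (array([ 0.5676, -0.1745,  0.0157]), [np.float64(0.0007), np.float64(0.0007)])
ball (341, 287) (225, 218) (array([ 0.569, -0.138,  0.002]), [np.float64(0.0286), np.float64(0.0286)])
scene rim [ 0.53716267 -0.14327681  0.08834213] 873 maxz 0.06686226916259763 res 0.001066020978918128
 floor z 0.005922956256052381
  stirrer 0.003 191 [0.592  0.1418 0.0121] [0.6066 0.179  0.0198]
  stirrer 0.03 176 [0.5901 0.1425 0.0655] [0.5933 0.1498 0.0982]
  stirrer 0.12 406 [0.5936 0.1413 0.1562] [0.599  0.1541 0.1896]
  stirrer 0.185 155 [0.589  0.1431 0.1921] [0.5981 0.1543 0.1966]
 bench z nan
side rim [ 0.53405797 -0.14477829  0.0883424 ] 1319 maxz 0.06340998193537273 res 0.0010479509011300514
 floor z 0.004733234130773867
  stirrer 0.003 176 [0.5811 0.1367 0.0115] [0.6005 0.158  0.0199]
  stirrer 0.03 221 [0.5827 0.1399 0.0665] [0.5901 0.1479 0.1   ]
  stirrer 0.12 495 [0.5809 0.1366 0.156 ] [0.5952 0.1506 0.19  ]
  stirrer 0.185 134 [0.5825 0.1397 0.1915] [0.5945 0.1532 0.1956]
 bench z nan
```

View pics/crop1.png

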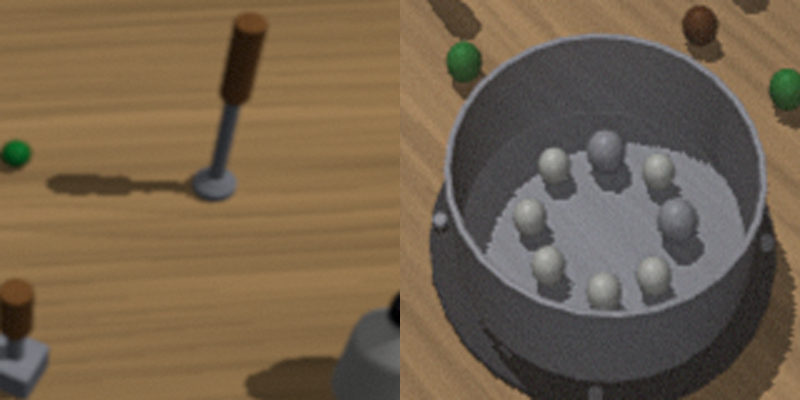

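The crop confirms it: on the left is the tall stirrer with its round foot, and on the right are the two grey steel balls with six white beads. The triangulated heights fit: top 0.192, foot 0, balls 0.016–0.019, and balls about 45 mm from the bowl centre. Correcting the visible-surface means gives a stirrer axis of about (0.5855, 0.144) and a bowl centre of about (0.5355, −0.144). I'll grasp from above.

```bash
python3 - <<'E'
from h import *
S=np.array([.5855,.144]);B=np.array([.5355,-.144])
def ori(y): return (R.from_euler('z',y)*R.from_euler('y',np.pi/2)).as_rotvec()
print(rotm(manip.state()['tcp_rot']).round(2))
best=None
for yd in (-90,-60,-30,0,30,60,90):
    o=ori(np.radians(yd)); q=[inverse_kinematics([*p,z],o) for p in (S,B+[-.05,0],B+[.05,0]) for z in (.157,.35)]
    print(yd,[None if x is None else np.round(x[[0,5]] if hasattr(x,'shape') else [x[0],x[5]],2) for x in q])
o=ori(0)
manip.move_pose([*S,.30],o)
c=cap('wrist','w1')
manip.move_linear([*S,.148],rate=.12)
print(manip.state()['tool_pos'],manip.state()['clock'])
cap('scene','s1');cap('side','d1')
E
python3 -c "
import cv2,numpy as np
a=cv2.imread('pics/w1.png');b=cv2.imread('pics/s1.png')[60:270,280:460];c=cv2.imread('pics/d1.png')[40:220,130:310]
cv2.imwrite('pics/m1.png',np.hstack([cv2.resize(a,(400,300)),cv2.resize(c,(300,300))]))"
```

```text
[[-0.    0.25  0.97]
 [-0.    0.97 -0.25]
 [-1.   -0.   -0.  ]]
-90 [array([0.2, 0.2]), array([0.2, 0.2]), array([-0.34, -0.34]), array([-0.34, -0.34]), array([-0.28, -0.28]), array([-0.28, -0.28])]
-60 [array([ 0.2 , -0.32]), array([ 0.2 , -0.32]), array([-0.34, -0.86]), array([-0.34, -0.86]), array([-0.28, -0.81]), array([-0.28, -0.81])]
-30 [array([ 0.2 , -0.85]), array([ 0.2 , -0.85]), array([-0.34, -1.38]), array([-0.34, -1.38]), array([-0.28, -1.33]), array([-0.28, -1.33])]
0 [array([ 0.2 , -1.37]), array([ 0.2 , -1.37]), array([-0.34, -1.91]), array([-0.34, -1.91]), array([-0.28, -1.85]), array([-0.28, -1.85])]
30 [array([ 0.2 , -1.89]), array([ 0.2 , -1.89]), array([-0.34, -2.43]), array([-0.34, -2.43]), array([-0.28, -2.38]), array([-0.28, -2.38])]
60 [array([ 0.2 , -2.42]), array([ 0.2 , -2.42]), None, None, None, None]
90 [None, None, None, None, None, None]
[0.58628512 0.14413055 0.1490885 ] 3.975
```

View pics/m1.png

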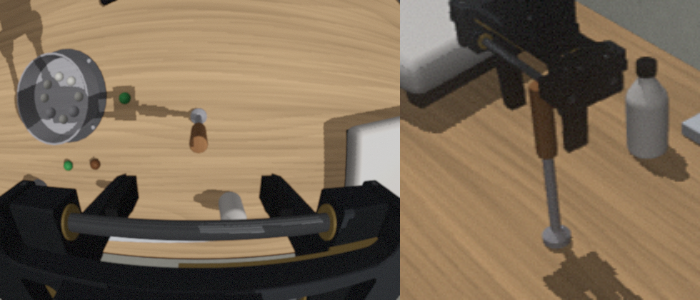

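The wrist view shows the handle midway between the fingers, with its top at about (199,145) in the montage, and the side view shows it standing between the jaws. I'll grip, lift, and measure the foot relative to the TCP.

```bash
cat >> h.py <<'E'
def stir(c,p,zb):
    "axis points of the stirrer near p, underside about zb: visible-surface means moved back by r*pi/4"
    P=cloud(c);out=[]
    hsv=cv2.cvtColor(c['image'],cv2.COLOR_BGR2HSV)
    d=np.array(p)-c['p'][:2];d/=np.linalg.norm(d)
    for lo,hi,r in((.002,.016,.0145),(.03,.06,.006),(.06,.1,.006),(.116,.135,.011)):
        m=(np.hypot(P[...,0]-p[0],P[...,1]-p[1])<.03)&(P[...,2]>zb+lo)&(P[...,2]<zb+hi)
        q=P[m];out.append([len(q),*(np.median(q[:,:2],0)+d*r*.785).round(4),q[:,2].min().round(4)])
    return np.array(out)
E
python3 - <<'E'
from h import *
s0=manip.state();print(s0['tool_pos'],s0['contact_force'])
manip.set_gripper(0.0,force=45)
s=manip.state();print(s['tool_pos'],s['gripper_width'],s['contact_force'],s['clock'])
z0=s['tool_pos'][2]
manip.move_linear([*s['tool_pos'][:2],z0+.102],rate=.12); manip.dwell(.2)
s=manip.state();print('lifted',s['tool_pos'],s['gripper_width'],s['contact_force'],s['moment'])
zb=s['tool_pos'][2]-z0;print('zb',zb)
for n in('scene','side'):
    c=cap(n,n+'2');print(n);print(stir(c,s['tool_pos'][:2],zb))
E
```

```text
[0.58622865 0.14416263 0.14912472] [-0.29210681  0.30282692  0.11728838]
[0.5855164  0.14412678 0.14799062] 0.020946643098742824 [ 0.35800478  1.50826355 -0.17345585] 5.1
lifted [0.58491632 0.14401937 0.24874252] 0.02085271607061576 [-0.8331768  -0.14562957 -2.89913662] [-0.01441464 -0.04009171  0.02019665]
zb 0.10075190655260916
scene
[[1.900e+02 5.833e-01 1.430e-01 1.028e-01]
 [8.800e+01 5.853e-01 1.433e-01 1.310e-01]
 [1.390e+02 5.854e-01 1.432e-01 1.610e-01]
 [1.320e+02 5.859e-01 1.432e-01 2.170e-01]]
side
[[1.750e+02 5.837e-01 1.438e-01 1.028e-01]
 [1.140e+02 5.841e-01 1.427e-01 1.308e-01]
 [1.640e+02 5.842e-01 1.429e-01 1.608e-01]
 [1.590e+02 5.837e-01 1.425e-01 2.168e-01]]
```

Run:
```python
from h import *
B=np.array([.5355,-.144]);off=np.array([.0005,.001]); C=B+off
z0=.1480
manip.move_linear([*C,z0+.102],rate=.25); manip.dwell(.2)
s=manip.state();zb=s['tool_pos'][2]-z0;print(s['tool_pos'],zb,s['clock'])
for n in('scene','side'):
    c=cap(n,n+'3');print(n);print(stir(c,s['tool_pos'][:2],zb))
b=[cv2.imread(f'pics/{n}3.png') for n in('scene','side')]
cv2.imwrite('pics/m3.png',np.hstack([cv2.resize(b[0][60:280,100:320],(400,400)),cv2.resize(b[1][130:370,200:440],(400,400))]))
o=s['tcp_rot']
print([inverse_kinematics([C[0]+.04*np.cos(a),C[1]+.04*np.sin(a),z0+.0105],o) is not None for a in np.linspace(0,6.28,9)])
```

```text
[ 0.53621969 -0.14196149  0.24995353] 0.10195352565328589 7.9167
scene
[[ 1.710e+02  5.351e-01 -1.421e-01  1.042e-01]
 [ 9.100e+01  5.367e-01 -1.423e-01  1.330e-01]
 [ 1.360e+02  5.365e-01 -1.420e-01  1.627e-01]
 [ 1.250e+02  5.367e-01 -1.419e-01  2.182e-01]]
side
[[ 2.960e+02  5.362e-01 -1.424e-01  1.040e-01]
 [ 1.470e+02  5.350e-01 -1.436e-01  1.325e-01]
 [ 2.230e+02  5.349e-01 -1.436e-01  1.622e-01]
 [ 2.120e+02  5.344e-01 -1.441e-01  2.180e-01]]
[True, True, True, True, True, True, True, True, True]
```

View pics/m3.png

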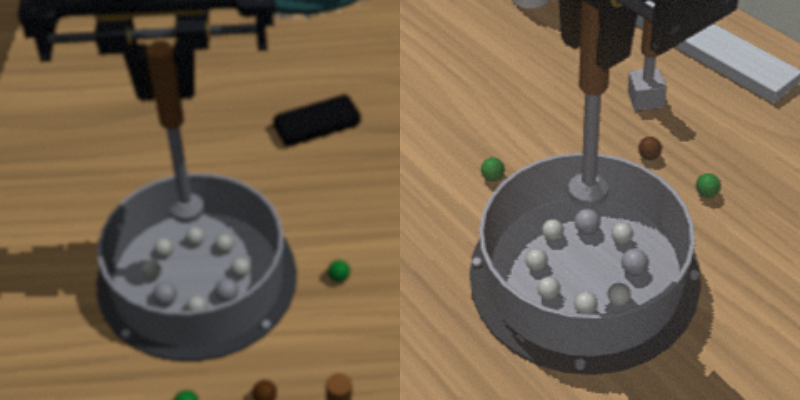

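The foot hangs upright over the clear middle, with the ring of beads and the two grey balls unmoved. Relative to the rim it sits about 1.4 mm too far to +y, so I'll correct for that and lower.

Run:
```python
from h import *
T=np.array([.536,-.1434,.148+.0105])   # wanted actual TCP for foot at bowl centre
s=manip.state();print(s['tool_pos'])
cmd=np.array([.536,-.144])
manip.move_linear([*cmd,.20],rate=.12)
manip.move_linear([*cmd,T[2]],rate=.06); manip.dwell(.3)
s=manip.state();print((s['tool_pos']-T)*1e3,s['contact_force'],s['clock'])
c=cap('side','side4');print(stir(c,T[:2],.0105)[1:])
```

```text
[ 0.53617839 -0.14224023  0.24997704]
[ 0.23238104 -0.66977205  0.41675108] [ 0.22525294  0.59516611 -2.11151719] 9.725
[[ 1.120e+02  5.352e-01 -1.455e-01  4.060e-02]
 [ 1.690e+02  5.352e-01 -1.456e-01  7.090e-02]
 [ 1.500e+02  5.343e-01 -1.460e-01  1.266e-01]]
```

Centred within 1 mm and about 5 mm above the floor. Now stirring from the near side, counter-clockwise, for two turns.

Run:
```python
from h import *
C=np.array([.536,-.1434]);z=.1585;r=.0397
log=[]
def go(a,rate):
    manip.move_linear([C[0]+r*np.cos(a),C[1]+r*np.sin(a),z],rate=rate)
    s=manip.state();d=s['tool_pos'][:2]-C
    log.append([np.degrees(np.arctan2(d[1],d[0])),np.hypot(*d)*1e3,(s['tool_pos'][2]-z)*1e3,*s['contact_force'],s['gripper_width']*1e3])
print(manip.state()['clock'])
go(np.pi,.04); manip.dwell(.2)
for k in range(1,50): go(np.pi+k*2*np.pi/24,.06)
manip.dwell(.3)
L=np.array(log);np.set_printoptions(suppress=True,precision=1)
print(L[::4]);print(L.min(0),L.max(0),manip.state()['clock'])
for n in('scene','side'): cap(n,n+'5')
b=[cv2.imread(f'pics/{n}5.png') for n in('scene','side')]
cv2.imwrite('pics/m5.png',np.hstack([cv2.resize(b[0][90:280,110:300],(400,400)),cv2.resize(b[1][130:370,200:440],(400,400))]))
```

```text
9.775
[[-179.9   39.4    0.1    0.1    0.2   -2.5   21. ]
 [-119.4   39.7    0.1    0.4    0.1   -2.3   21.2]
 [ -59.4   39.7    0.     0.6   -0.1   -2.6   21.5]
 [   0.6   39.7    0.     0.1   -0.5   -2.3   21. ]
 [  60.7   39.7   -0.    -0.5    0.1   -2.3   20.7]
 [ 120.6   39.7   -0.1    1.    -0.5   -2.2   21.2]
 [-179.5   39.7    0.    -0.2    0.2   -3.4   21. ]
 [-119.4   39.7    0.    -0.5    0.2   -3.    21.1]
 [ -59.4   39.7    0.    -0.1   -0.4   -2.8   21.3]
 [   0.6   39.7   -0.     0.2    0.3   -2.4   21.1]
 [  60.7   39.7   -0.    -0.    -0.    -2.6   21.4]
 [ 120.6   39.7   -0.     0.    -0.1   -2.5   21.1]
 [-179.4   39.7    0.     0.3    0.5   -2.8   21.3]]
[-179.9   39.4   -0.1   -1.2   -0.9   -3.5   20.6] [165.6  39.8   0.1   1.1   1.6  -1.8  21.5] 27.3417
```

View pics/m5.png

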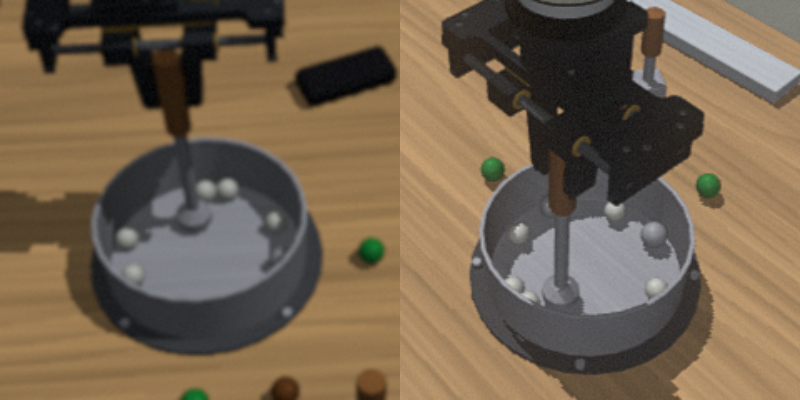

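The foot is back on the near side, at side-crop (560,290), and the beads have spread outward. One steel ball is clear at side-crop (654,234); the other is partly hidden. I'll lift out and measure both balls before placing the stirrer.

Run:
```python
from h import *
s=manip.state();p=s['tool_pos']
manip.move_linear([p[0],p[1],.25],rate=.12)
manip.move_linear([.585,.144,.25],rate=.25);manip.dwell(.2)
s=manip.state();zb=s['tool_pos'][2]-.148;print(s['tool_pos'],s['clock'])
for n in('scene','side'):
    c=cap(n,n+'6');print(n);print(stir(c,s['tool_pos'][:2],zb))
b=[cv2.imread(f'pics/{n}6.png') for n in('scene','side')]
cv2.imwrite('pics/m6.png',np.hstack([cv2.resize(b[0][140:260,145:265],(400,400),interpolation=2),cv2.resize(b[1][215:355,240:380],(400,400),interpolation=2)]))
```

```text
[0.58492905 0.14294278 0.25015274] 29.95
scene
[[1.900e+02 5.832e-01 1.427e-01 1.049e-01]
 [9.400e+01 5.855e-01 1.423e-01 1.325e-01]
 [1.360e+02 5.856e-01 1.424e-01 1.624e-01]
 [1.350e+02 5.861e-01 1.420e-01 2.184e-01]]
side
[[1.770e+02 5.851e-01 1.424e-01 1.042e-01]
 [1.140e+02 5.842e-01 1.420e-01 1.323e-01]
 [1.670e+02 5.843e-01 1.421e-01 1.623e-01]
 [1.610e+02 5.838e-01 1.409e-01 2.184e-01]]
```

View pics/m6.png

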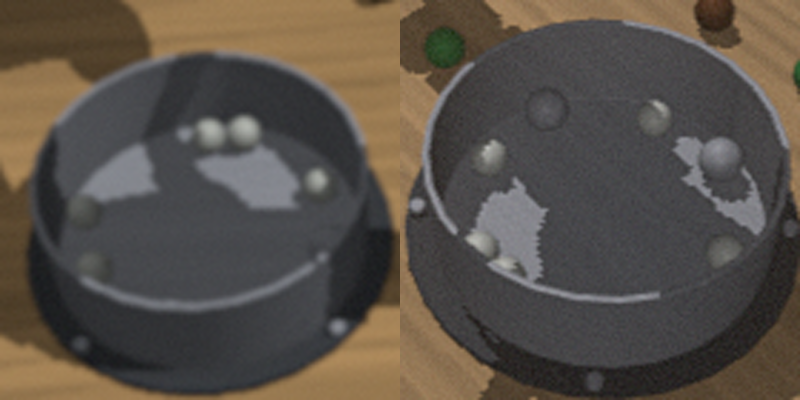

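Run:
```python
from h import *
c0=pickle.load(open('pics/side0.pkl','rb'));c=pickle.load(open('pics/side6.pkl','rb'))
B=np.array([.5341,-.1448])
for n,cc,u,v in(('a0',c0,313,262),('b0',c0,341,287),('1',c,291.5,252.8),('2',c,352,270.3)):
    p=onplane(cc,u,v,.018);P=cloud(cc)[int(v)-1:int(v)+2,int(u)-1:int(u)+2].reshape(-1,3)
    print(n,p.round(4),'rel bowl',((p[:2]-B)*1e3).round(1),np.hypot(*(p[:2]-B)).round(4),'depth pt',np.median(P,0).round(4))
```

```text
a0 [ 0.5679 -0.1132  0.018 ] rel bowl [33.8 31.6] 0.0463 depth pt [ 0.5624 -0.1185  0.0268]
b0 [ 0.566 -0.175  0.018] rel bowl [ 31.9 -30.2] 0.0439 depth pt [ 0.5601 -0.1794  0.0269]
1 [ 0.5555 -0.0776  0.018 ] rel bowl [21.4 67.2] 0.0706 depth pt [ 0.5512 -0.0819  0.0262]
2 [ 0.6009 -0.1636  0.018 ] rel bowl [ 66.8 -18.8] 0.0694 depth pt [ 0.5956 -0.1677  0.0267]
```

Both steel balls are still in the bowl and at rest. They have moved about 38 mm and 37 mm from their starts, out to the wall (r ≈ 70 mm), where the permitted stirring path no longer reaches them. Now to stand the stirrer up at its old, clear spot.

Run:
```python
from h import *
manip.move_linear([.585,.144,.16],rate=.1)
z=.1487
while True:
    manip.move_linear([.585,.144,z],rate=.02);manip.dwell(.25)
    s=manip.state();print(z,s['tool_pos'],s['contact_force'])
    if s['tool_pos'][2]<.1484 or s['contact_force'][2]>-1.2 or z<.1474: break
    z-=.0004
w=s['gripper_width']
manip.set_gripper(w+.006);manip.dwell(.4);manip.set_gripper(.088)
s=manip.state();print(s['tool_pos'],s['contact_force'],s['clock'])
manip.move_linear([*s['tool_pos'][:2],.30],rate=.12)
manip.move_pose([.45,.35,.32],s['tcp_rot'])
manip.dwell(.3)
for n in('scene','side'):
    c=cap(n,n+'7');print(stir(c,[.585,.144],0))
print(manip.state()['clock'])
b=[cv2.imread(f'pics/{n}7.png') for n in('scene','side')]
cv2.imwrite('pics/m7.png',np.hstack([cv2.resize(i,(400,300)) for i in b]))
```

```text
0.1487 [0.585057   0.14401248 0.14880237] [ 0.04755453  0.52613253 -1.54489116]
0.1483 [0.58497914 0.14400059 0.14828482] [-0.1343194   0.86577736 -3.23292171]
[0.58501213 0.1440237  0.14832937] [ 0.69188143 -0.31566639  0.327996  ] 34.2583
[[1.740e+02 5.831e-01 1.436e-01 2.000e-03]
 [7.200e+01 5.853e-01 1.436e-01 3.020e-02]
 [1.060e+02 5.857e-01 1.433e-01 6.020e-02]
 [9.900e+01 5.859e-01 1.430e-01 1.163e-01]]
[[1.600e+02 5.846e-01 1.438e-01 2.100e-03]
 [8.800e+01 5.841e-01 1.427e-01 3.070e-02]
 [1.290e+02 5.843e-01 1.431e-01 6.000e-02]
 [1.230e+02 5.835e-01 1.427e-01 1.162e-01]]
37.05
```

View pics/m7.png

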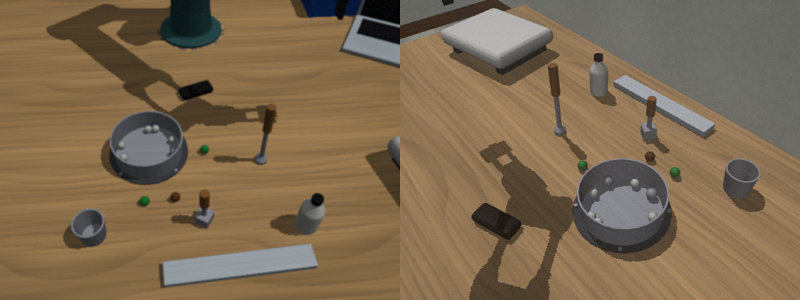

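The stirrer stands upright and free, with its foot at scene-montage (261,160). Both grey balls are still in the bowl, at side-montage (608,182) and (651,193), and the arm is clear. Handing in.

```bash
python3 -c "
from h import *
order.close_job();print(manip.state()['clock'])"
```

```text
the job is handed in; nothing more can be done
the job is handed in; nothing more can be done
```

I stirred the beads as asked and handed the job in at about 37 s, well inside the 64 s limit. No verdict was reported.

- **Stirring:** I lowered the foot into the clear middle and moved it to the near side. It then made two full counter-clockwise turns plus about 15°, at a radius of 39.4–39.8 mm. The underside stayed about 4.5 mm above the floor, based on the arm's own readings and the bowl centre I measured. Contact forces stayed under about 2 N beyond the stirrer's weight.
- **Stirrer:** It stands upright and released at about (0.585, 0.143), the spot it started from. The cameras saw it there with the robot clear.
- **Steel balls:** Both are still in the bowl and at rest against the wall. They ended about 37 and 38 mm from where they lay. That assumes each went to the nearer spot; if they swapped places, they moved further.
- **Beads:** All six are accounted for across the two views, but no single view shows them all.
- **Disagreements and limits:**
  - The two cameras differed by 2–3 mm on the bowl centre, so I used their average and positioned the foot relative to the rim.
  - The final ball positions come from the side camera alone, because the bowl wall hid the balls from the scene camera.
  - "Well away" has no stated distance. Re-stirring at the allowed radius would barely reach the balls at the wall, so I left them there.

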